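# Put the spare batteries away in the pop-out drawer

### The job

Put all the spare block batteries away: push the handleless front of the low drawer unit fully in so that the drawer springs out, lay every battery in it side by side, those on the desk and the one at the bottom of the deep pot (reach in for it; do not tip the pot over), then push the drawer in again until it latches shut. Leave the other things on the desk where they are.

Things in the scene. Friction and masses are not known exactly. Their poses are not given: they have to be found in the camera images.
- drawer_face (a point): centre of the outer face of the drawer front, 33 mm above the desk; x points into the unit (the push direction), y to its left, z up. The front is a plain wooden panel without handle, 190 wide, from 5 to 61 mm above the desk. The low white drawer unit behind it (208 wide, 120 deep, 70 mm high, fixed on the desk, its front rim 15 mm behind the face of the shut drawer, its axes those of this point) has a push-push latch
- drawer (a joint): how far the drawer is out, in m: 0 latched shut, 0.092 sprung fully out (its whole inside is clear of the unit). A spring (4 N shut, 2.5 N out) drives it out. The latch works by pushing the front in to its stop (-0.0117; at least 10 mm past the latched place) and letting go: from latched it springs out, from out it stays latched. Resistance 4 to 9 N, more if fast, then a solid stop
- drawer_floor (a point): centre of the drawer's inner floor, on its upper face (12 mm above the desk); it moves with the drawer. x into the unit, y left, z up. Inside 95 mm along x and 180 mm along y; side and back walls 33 mm high above the floor, front 49 mm. The unit's opening lets things up to 52 mm above this floor pass
- pot_rim (a point): centre of the mouth of the deep white pot, 68 mm above its foot; round, 94 mm outside, 86 mm inside, inner floor 5 mm above its foot, walls 4 mm; 0.7 kg, loose; z up when it stands
- batt_pot_c (a point): block battery, plain 9-volt-size block 17 x 26 x 42 mm (its own x, y, z; plus two 3 mm snap terminals on the top, looks only), 45 g; this point is its centre, 21 mm above its foot when it stands; own z is up when it stands. This one stands at the bottom of the pot, near its middle, its top below the rim
- batt_1_c (a point): block battery, plain 9-volt-size block 17 x 26 x 42 mm (its own x, y, z; plus two 3 mm snap terminals on the top, looks only), 45 g; this point is its centre, 21 mm above its foot when it stands; own z is up when it stands. On the desk at the start; may be absent
- batt_2_c (a point): block battery, plain 9-volt-size block 17 x 26 x 42 mm (its own x, y, z; plus two 3 mm snap terminals on the top, looks only), 45 g; this point is its centre, 21 mm above its foot when it stands; own z is up when it stands. On the desk at the start; may be absent
- batt_3_c (a point): block battery, plain 9-volt-size block 17 x 26 x 42 mm (its own x, y, z; plus two 3 mm snap terminals on the top, looks only), 45 g; this point is its centre, 21 mm above its foot when it stands; own z is up when it stands. On the desk at the start; may be absent
- batt_4_c (a point): block battery, plain 9-volt-size block 17 x 26 x 42 mm (its own x, y, z; plus two 3 mm snap terminals on the top, looks only), 45 g; this point is its centre, 21 mm above its foot when it stands; own z is up when it stands. On the desk at the start; may be absent
- eraser: eraser, 21 x 44 x 13 mm, not part of the job; origin at the centre of its underside
- glue_stick: glue stick lying, 24 x 95 x 22 mm, not part of the job; origin at the centre of its underside
- clip_tin: round clip tin, 64 x 64 x 30 mm, not part of the job; origin at the centre of its underside
- staple_box: small grey box of staples, 38 x 60 x 22 mm, not part of the job; origin at the centre of its underside
- sharpener: metal pencil sharpener, 16 x 24 x 12 mm, not part of the job; origin at the centre of its underside

How it is judged (in metres and radians):
On the way, in this order (a step that is already met when the one before it is completed fails the run):
1. the drawer has sprung out (value of joint drawer above 0.08 m), for 0.2 s.
2. every battery lies or stands in the drawer (x of batt_pot_c in the frame of drawer_floor between -0.05 and 0.05 m and y of batt_pot_c in the frame of drawer_floor between -0.093 and 0.093 m and z of batt_pot_c in the frame of drawer_floor between 0 and 0.035 m and x of batt_1_c in the frame of drawer_floor between -0.05 and 0.05 m and y of batt_1_c in the frame of drawer_floor between -0.093 and 0.093 m and z of batt_1_c in the frame of drawer_floor between 0 and 0.035 m and x of batt_2_c in the frame of drawer_floor between -0.05 and 0.05 m and y of batt_2_c in the frame of drawer_floor between -0.093 and 0.093 m and z of batt_2_c in the frame of drawer_floor between 0 and 0.035 m and x of batt_3_c in the frame of drawer_floor between -0.05 and 0.05 m and y of batt_3_c in the frame of drawer_floor between -0.093 and 0.093 m and z of batt_3_c in the frame of drawer_floor between 0 and 0.035 m and x of batt_4_c in the frame of drawer_floor between -0.05 and 0.05 m and y of batt_4_c in the frame of drawer_floor between -0.093 and 0.093 m and z of batt_4_c in the frame of drawer_floor between 0 and 0.035 m), for 0.2 s.
At the end, for the whole second after the job is handed in: every battery is inside the drawer (centre within its walls and at most 35 mm above its floor), the drawer is latched shut (within 4 mm) and at rest, and the pot stands upright (all of step 2 and value of joint drawer between -0.004 and 0.004 m and velocity of joint drawer below 0.01 m/s and angle between pot_rim's own z axis and vertical below 0.15 rad); the robot touches nothing.
It fails at once if the pot is tipped over (angle between pot_rim's own z axis and vertical above 0.6 rad).
It fails at once if a bystander is pushed more than 5 cm from its place (distance of any of eraser, glue_stick, clip_tin, staple_box, sharpener from where it was at the start of the episode above 0.05 m).
Of batt_1, batt_2, batt_3, batt_4 only 2 to 4 are there at a start; the rules pass over those that are not, and their reading is None.
At some moment in a run one of batt_1, batt_2, batt_3, batt_4 may be knocked a few centimetres aside while the robot is not near it.
Once in a run the grip may slacken for a moment while it holds something.
It also fails if it takes over 210 s, if anything falls off the work surface, if the arm or the gripper's body presses on something with over 40 N, if the wrist force passes 120 N, or if a joint passes its speed limit or range.

### The arm

A 6-joint arm with a two-finger parallel gripper is mounted at the origin on the work surface; the furniture and walls round the work are solid. World frame = base frame: x ahead of the robot, y to its left, z up, the work surface at z = 0. Lengths are in mm, angles in rad, forces in N, time in s.
With the tool pointing down it reaches from about 275 to 750 mm from the base axis. Payload 10.2 kg.
Tool frame: the origin (TCP) lies on the centre line of the jaws, within the pads' length; the fingertips stand 17 mm ahead of it and the grasp point (between the pads) lies 2 mm behind it; z points along the fingers, y is the line along which they close (so a half turn about z gives the same grasp; the last joint's range is limited). The gripper opens to 85 mm and grips with 20 to 120 N. Pads are 22 mm wide; open, the fingers measure 114 mm over their backs; the gripper's body (76 mm by 85 mm) begins 54 mm behind the grasp point. The pads swing forward as they close: fully open they stand 13 mm farther back than shut.
Start: joints at [-0.223, 0.313, 1.498, -0, 1.331, -0.223], TCP at [525.006, -0.014, 248.294] pointing down, gripper open.
Joint ranges: [-2.94, 2.94], [-0.97, 2.17], [0.19, 2.56], [-1.23, 4.37], [0.02, 3.11], [-2.88, 2.88]. Speed limits (rad/s): [2.39, 2.39, 3.01, 3.14, 3.14, 3.14].

### API

Orientations are given as a unit quaternion [w, x, y, z].
In Python, from rig import ctrl gives the robot as it stands. The module is installed in compiled form; this text tells all that it offers.
- The arm moves only by the shell command python3 -m jog 'ROWS' [FORCE]. ROWS is JSON, a list of rows, each an object with "delta_pos": the shift along the world's x, y, z in mm, a list of three; "angular": the turn, a rotation vector about the world's x, y, z in rad, a list of three; "fingers": the opening, from 0 (shut) to 1 (fully open). In form: [{"delta_pos": [tx, ty, tz], "angular": [rx, ry, rz], "fingers": fingers}, ...]. A call has 1 to 10 rows; each row is the pose to reach, as a shift and turn from the pose commanded when the call began; what a row does not reach only later rows make up. A row lasts 1/8 s, in which the tool goes at most 62.5 mm and 10.7 degrees, less where a joint would pass 70% of its speed; a pose out of reach is approached as far as the arm can. A call with a gripper value outside its range is refused whole. The fingers move at their own pace and stop on an object; FORCE is the grip in N (left out, the last holds). Time passes only in rows, so rows that repeat a pose let the fingers close. It gives the time, the measured TCP pose, the force, the opening and the grip force at its end, in the units of the state.
- ctrl.sense(): the state, without advancing time (a new reading comes with each control period).
- ctrl.capture(name): name is "scene" or "side" or "wrist"; returns a dict with "pixels" (384x512x3 uint8, blue, green, red), "fx", "fy", "cx", "cy" (pixels), "R" (3x3) and "t" (3): a world point X has camera coordinates R X + t. Camera axes: x right, y down, z forward; pixel columns grow to the right and rows downward; lengths in mm; the calibration is good to about 2 mm. A picture is of the moment at which its call begins. There is no depth.
- ctrl.finish_job(): hands the job in; it is judged then, once.
The state is a dict: "time_s": time; "joints": joint angles; "dq": joint speeds; "tau": joint torques, N m; "eef_pos": TCP position; "ee_rot": TCP orientation; "force": force on the tool from outside, world axes, zero at the start; "wrist_torque": the same for the moment, N m; "grip_width": opening from 0.0 (shut) to 1.0 (fully open); "grip_force": force on a finger pad.
Only numpy, scipy, OpenCV 4.12 (cv2) and the standard library are available. Lean on these libraries where they do the work, as an engineer would, in place of code of your own. Each camera call takes 0.05 s, during which the arm holds its last target. There are 200 camera calls.

## Working session

There is one attempt and no reset: what is moved stays moved. The work goes in short steps, Python scripts to look and compute and a shell command to move; the robot and the scene stay as the last step left them, time stands still between calls to the robot, and variables do not carry over. Pictures are saved under pics/ and viewed, at most 16 in all, crops included, and the job is handed in when it is done.

```bash
mkdir -p pics
cat > h.py <<'E'
import numpy as np, cv2, json
from rig import ctrl
def snap(cam,name,crop=None,scale=1):
    c=ctrl.capture(cam); im=c["pixels"]
    np.savez(f"pics/{name}.npz",**{k:np.array(c[k]) for k in("fx","fy","cx","cy","R","t")})
    cv2.imwrite(f"pics/{name}_raw.png",im)
    return out(name,crop,scale,im)
def out(name,crop=None,scale=1,im=None,suffix=""):
    if im is None: im=cv2.imread(f"pics/{name}_raw.png")
    if crop: x0,y0,x1,y1=crop; im=im[y0:y1,x0:x1]
    im=cv2.resize(im,None,fx=scale,fy=scale,interpolation=cv2.INTER_CUBIC)
    cv2.imwrite(f"pics/{name}{suffix}.png",im)
def ray(name,u,v,z):
    c=np.load(f"pics/{name}.npz"); d=c["R"].T@np.array([(u-c["cx"])/c["fx"],(v-c["cy"])/c["fy"],1]); o=-c["R"].T@c["t"]
    return (o+d*(z-o[2])/d[2]).round(1)
def proj(name,X):
    c=np.load(f"pics/{name}.npz"); p=c["R"]@np.array(X,float)+c["t"]; return (c["fx"]*p[0]/p[2]+c["cx"]).round(1),(c["fy"]*p[1]/p[2]+c["cy"]).round(1)
E
python3 - <<'E'
from h import *
import cv2
snap("scene","s0",None,1.55); snap("side","d0",None,1.55)
for n in("s0","d0"):
    c=np.load(f"pics/{n}.npz"); print(n,(-c["R"].T@c["t"]).round(), c["R"][2].round(2))
print(ctrl.sense())
E
```

```text
s0 [-152.  298.  972.] [ 0.53 -0.35 -0.77]
d0 [850. 282. 767.] [-0.42 -0.47 -0.78]
{'time_s': 0.1, 'joints': array([-2.23414707e-01,  3.13385103e-01,  1.49837501e+00,  2.75408122e-05,
        1.33099637e+00, -2.23414460e-01]), 'dq': array([ 4.39991453e-04, -1.41947125e-03, -2.47672250e-03, -1.98881394e-06,
       -1.80539003e-03, -7.78296233e-04]), 'tau': array([ 2.30574413e-03, -4.12899542e+01, -2.60142785e+01, -1.81123951e-04,
        3.02137116e-03,  1.15447833e-05]), 'eef_pos': array([5.24786262e+02, 3.52131862e-02, 2.47791637e+02]), 'ee_rot': array([-4.99539778e-04,  7.07109067e-01,  7.07104256e-01, -2.98762978e-04]), 'force': array([ 0.78867575, -0.30142485, -0.3871375 ]), 'wrist_torque': array([-0.0046029 , -0.0079483 , -0.01407631]), 'grip_force': 0.0, 'grip_width': 0.9980161149016589}
```

View pics/s0.png

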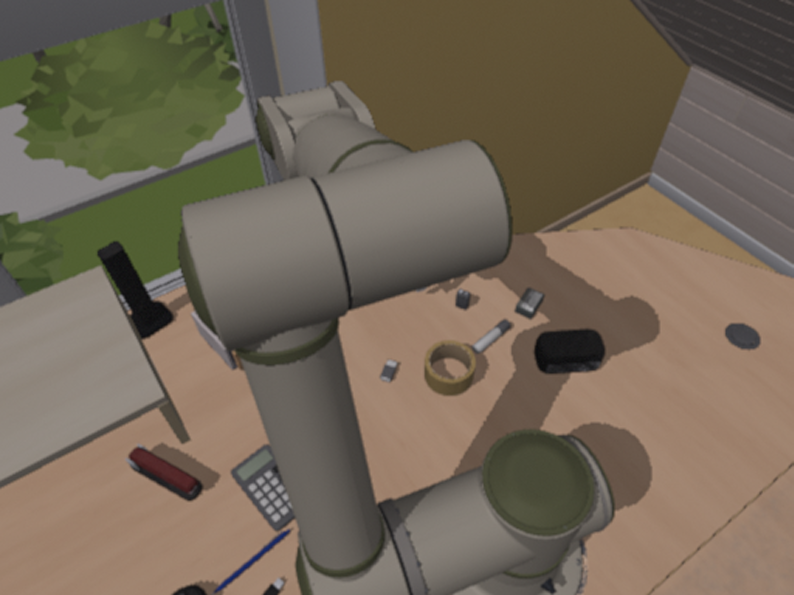

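View pics/d0.png

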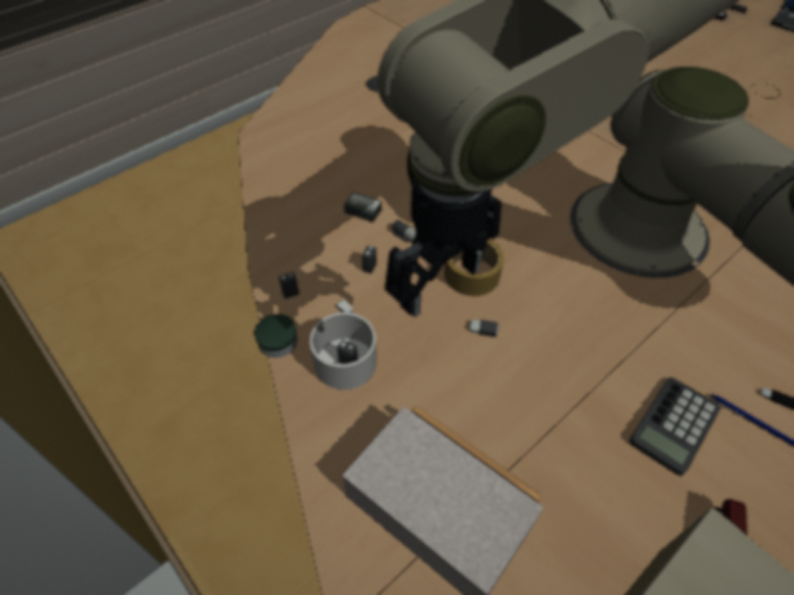

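The side view shows the drawer unit (~(445,495)), the pot with its battery (345,350), upright dark blocks at (290,285) and (370,258), a lying one at (482,327), and the clip tin at (275,335). I'll zoom in on these.

Run:
```python
from h import *
out("d0",(140,110,360,275),3.6,suffix="c")
snap("wrist","w0",None,1.5)
s=1/1.55
f=lambda n,u,v,z:ray(n,u*s,v*s,z)
print("unit top corners",[f("d0",*p,70) for p in((406,407),(541,500),(345,480),(490,592))])
print("pot",f("d0",345,340,68)); print("b",f("d0",290,275,42),f("d0",370,250,42),f("d0",482,327,17))
print(f("d0",275,330,30),f("d0",365,207,22),f("d0",403,230,22),f("d0",345,305,12))
```

```text
unit top corners [array([588. ,  17.9,  70. ]), array([551.2, 212.1,  70. ]), array([708.4,  41.3,  70. ]), array([669.1, 239.5,  70. ])]
pot [ 580.7 -117.8   68. ]
b [ 558.  -288.8   42. ] [ 426.9 -245.6   42. ] [387.5 -25.8  17. ]
[ 634.  -223.7   30. ] [ 353.3 -347.3   22. ] [ 341.  -258.3   22. ] [ 516.9 -202.5   12. ]
```

View pics/d0c.png

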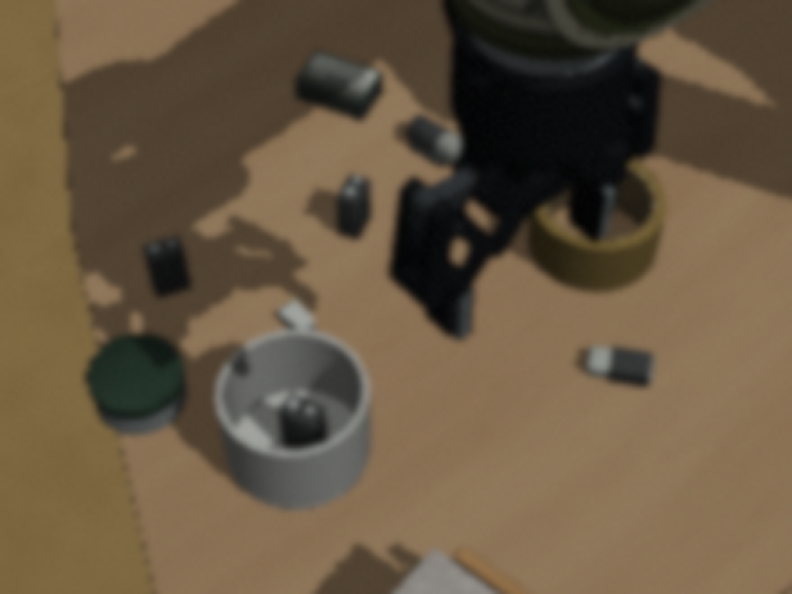

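View pics/w0.png

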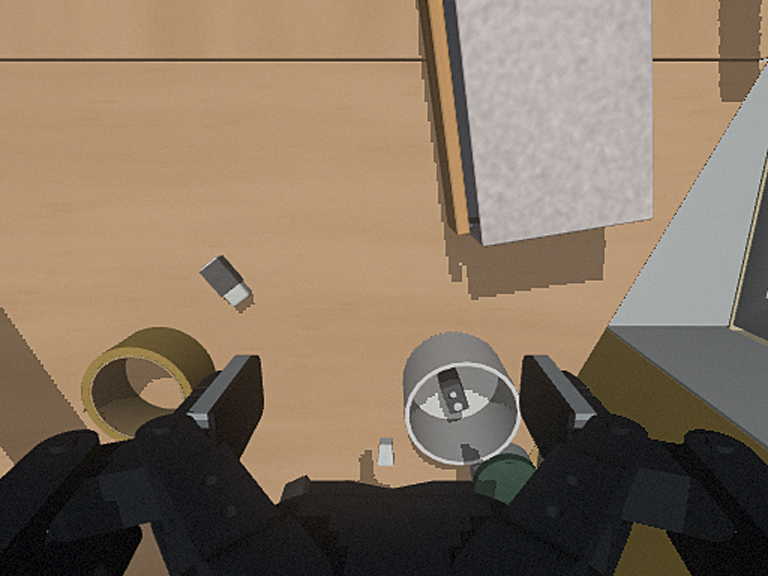

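The wrist view shows the lying block at (225,280) is the eraser (white end). The batteries are the two upright ones at about (558,-289) and (427,-246), plus the one in the pot at (455,395). The drawer face is at about (555,113) with yaw 0.19. I'll go and push it now.

```bash
python3 -m jog '[{"delta_pos":[-20,50,0],"angular":[0,0,0.1],"fingers":0},{"delta_pos":[-38,96,-30],"angular":[0,0,0.19],"fingers":0},{"delta_pos":[-38,96,-90],"angular":[0,0,0.19],"fingers":0},{"delta_pos":[-38,96,-150],"angular":[0,0,0.19],"fingers":0},{"delta_pos":[-38,96,-205],"angular":[0,0,0.19],"fingers":0},{"delta_pos":[-38,96,-208],"angular":[0,0,0.19],"fingers":0},{"delta_pos":[-38,96,-208],"angular":[0,0,0.19],"fingers":0}]'
python3 - <<'E'
from h import *
snap("scene","s1",None,1.55); snap("side","d1",None,1.55)
E
```

```text
time_s: 1.02
eef_pos: [488.0, 96.0, 41.9]
ee_rot: [0.001, 0.637, 0.771, 0.001]
force: [0.4, -0.4, -0.6]
grip_width: -0.005
grip_force: 0.0
```

View pics/d1.png

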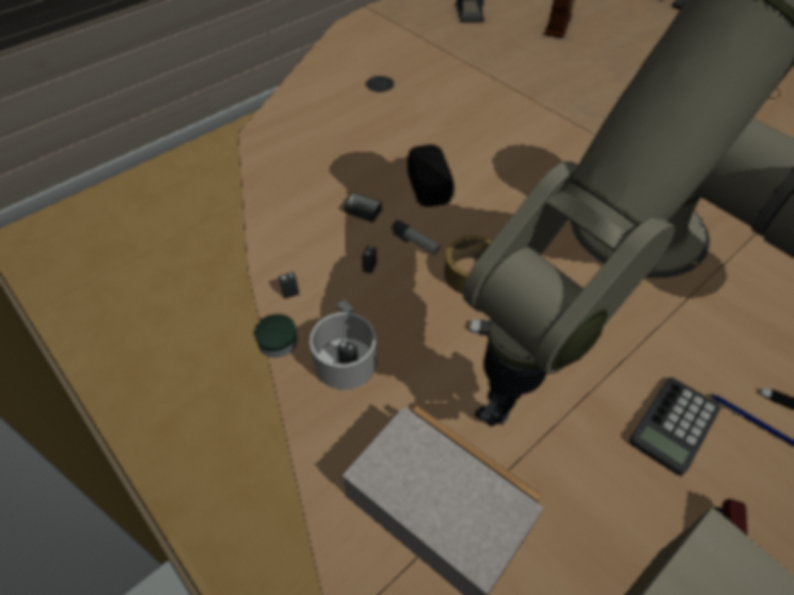

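The side view is now clear. There are two batteries on the desk, at (290,285) and (370,258), and one in the pot; everything else is a bystander. Pushing now.

```bash
python3 -m jog '[{"delta_pos":[10,2,0],"angular":[0,0,0],"fingers":0},{"delta_pos":[20,4,0],"angular":[0,0,0],"fingers":0},{"delta_pos":[29,6,0],"angular":[0,0,0],"fingers":0},{"delta_pos":[35,7,0],"angular":[0,0,0],"fingers":0},{"delta_pos":[40,8,0],"angular":[0,0,0],"fingers":0},{"delta_pos":[44,8,0],"angular":[0,0,0],"fingers":0}]'
```

```text
time_s: 1.88
eef_pos: [531.2, 104.0, 40.2]
ee_rot: [-0.0, 0.637, 0.771, -0.0]
force: [0.3, 0.1, -0.0]
grip_width: -0.005
grip_force: 0.0
```

```bash
python3 -m jog '[{"delta_pos":[4,1,0],"angular":[0,0,0],"fingers":0},{"delta_pos":[7,1,0],"angular":[0,0,0],"fingers":0},{"delta_pos":[10,2,0],"angular":[0,0,0],"fingers":0},{"delta_pos":[13,2.5,0],"angular":[0,0,0],"fingers":0}]'
```

```text
time_s: 2.38
eef_pos: [542.5, 106.3, 40.1]
ee_rot: [-0.002, 0.637, 0.771, -0.002]
force: [-20.4, -5.7, 13.1]
grip_width: -0.0
grip_force: 0.0
```

```bash
python3 -m jog '[{"delta_pos":[1.5,0.3,0],"angular":[0,0,0],"fingers":0},{"delta_pos":[1.5,0.3,0],"angular":[0,0,0],"fingers":0}]'
python3 - <<'E'
from h import *
snap("side","d2",(200,220,400,390),3.5)
E
```

```text
time_s: 2.62
eef_pos: [542.5, 106.4, 40.0]
ee_rot: [-0.003, 0.637, 0.771, -0.003]
force: [-20.5, -6.2, 11.7]
grip_width: 0.002
grip_force: 0.4
```

View pics/d2.png

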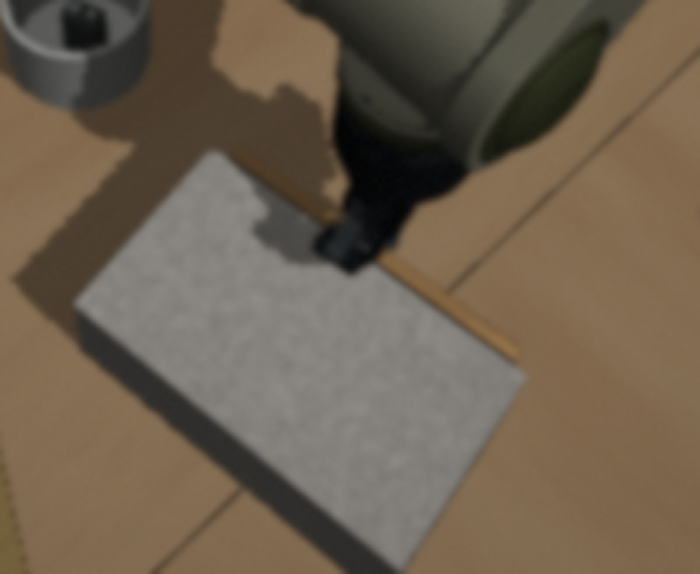

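The finger presses the face at 20 N and the panel appears pushed in, nearly flush with the rim. Next I release it and watch.

```bash
python3 -m jog '[{"delta_pos":[-15,-3,0],"angular":[0,0,0],"fingers":0},{"delta_pos":[-40,-8,0],"angular":[0,0,0],"fingers":0},{"delta_pos":[-75,-15,0],"angular":[0,0,0],"fingers":0},{"delta_pos":[-120,-24,0],"angular":[0,0,0],"fingers":0},{"delta_pos":[-140,-28,0],"angular":[0,0,0],"fingers":0},{"delta_pos":[-140,-28,30],"angular":[0,0,0],"fingers":0},{"delta_pos":[-140,-28,30],"angular":[0,0,0],"fingers":0}]'
python3 - <<'E'
from h import *
snap("side","d3",(200,200,400,390),3.1)
E
```

```text
time_s: 3.55
eef_pos: [406.6, 78.7, 71.8]
ee_rot: [0.002, 0.637, 0.771, 0.001]
force: [-0.3, -0.2, -0.5]
grip_width: -0.001
grip_force: 0.0
```

View pics/d3.png

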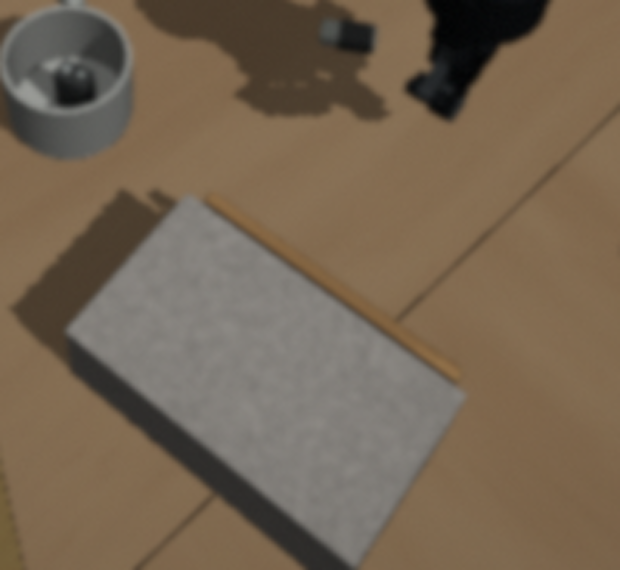

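The drawer did not spring out, so the finger linkage probably met the unit's rim. I'll turn the tool 90° so that its narrow side faces the front, and push again.

```bash
python3 -m jog '[{"delta_pos":[20,4,0],"angular":[0,0,-0.18],"fingers":0},{"delta_pos":[40,8,0],"angular":[0,0,-0.36],"fingers":0},{"delta_pos":[60,11,0],"angular":[0,0,-0.54],"fingers":0},{"delta_pos":[70,13,0],"angular":[0,0,-0.72],"fingers":0},{"delta_pos":[80,15,0],"angular":[0,0,-0.9],"fingers":0},{"delta_pos":[90,17,0],"angular":[0,0,-1.08],"fingers":0},{"delta_pos":[95,18,0],"angular":[0,0,-1.26],"fingers":0},{"delta_pos":[95,18,-15],"angular":[0,0,-1.42],"fingers":0},{"delta_pos":[95,18,-26],"angular":[0,0,-1.57],"fingers":0},{"delta_pos":[95,18,-26],"angular":[0,0,-1.57],"fingers":0}]'
python3 -c "
from rig import ctrl;print(ctrl.sense()['joints'])"
```

```text
time_s: 4.85
eef_pos: [499.8, 96.8, 42.9]
ee_rot: [-0.0, 0.995, 0.096, -0.001]
force: [-0.7, -0.6, 0.3]
grip_width: 0.004
grip_force: 0.0
[-3.90974702e-02  5.45021674e-01  1.76065549e+00 -5.66067850e-06
  8.38735229e-01  1.33954572e+00]
```

```bash
python3 -m jog '[{"delta_pos":[14,3,0],"angular":[0,0,0],"fingers":0},{"delta_pos":[28,5,0],"angular":[0,0,0],"fingers":0},{"delta_pos":[36,7,0],"angular":[0,0,0],"fingers":0},{"delta_pos":[42,8,0],"angular":[0,0,0],"fingers":0},{"delta_pos":[45,9,0],"angular":[0,0,0],"fingers":0}]'
python3 -m jog '[{"delta_pos":[3,0.5,0],"angular":[0,0,0],"fingers":0},{"delta_pos":[5,1,0],"angular":[0,0,0],"fingers":0},{"delta_pos":[7,1.4,0],"angular":[0,0,0],"fingers":0}]'
```

```text
time_s: 5.48
eef_pos: [545.6, 105.8, 44.3]
ee_rot: [0.0, 0.995, 0.096, -0.0]
force: [0.1, -0.5, -0.1]
grip_width: 0.002
grip_force: 0.0
time_s: 5.85
eef_pos: [552.2, 107.1, 44.2]
ee_rot: [0.0, 0.995, 0.095, -0.0]
force: [-4.2, -1.9, 1.8]
grip_width: -0.001
grip_force: 2.3
```

```bash
python3 -m jog '[{"delta_pos":[3,0.6,0],"angular":[0,0,0],"fingers":0},{"delta_pos":[6,1.2,0],"angular":[0,0,0],"fingers":0},{"delta_pos":[8,1.6,0],"angular":[0,0,0],"fingers":0}]'
python3 -m jog '[{"delta_pos":[2,0.4,0],"angular":[0,0,0],"fingers":0},{"delta_pos":[4,0.8,0],"angular":[0,0,0],"fingers":0}]'
```

```text
time_s: 6.22
eef_pos: [559.2, 108.3, 44.2]
ee_rot: [0.0, 0.995, 0.095, -0.002]
force: [-17.2, -6.7, 12.9]
grip_width: 0.002
grip_force: 9.4
time_s: 6.48
eef_pos: [559.4, 108.4, 44.1]
ee_rot: [0.001, 0.995, 0.096, -0.008]
force: [-41.3, -15.0, 28.0]
grip_width: 0.001
grip_force: 21.0
```

```bash
python3 -m jog '[{"delta_pos":[-15,-3,0],"angular":[0,0,0],"fingers":0},{"delta_pos":[-45,-9,0],"angular":[0,0,0],"fingers":0},{"delta_pos":[-85,-16,0],"angular":[0,0,0],"fingers":0},{"delta_pos":[-135,-26,0],"angular":[0,0,0],"fingers":0},{"delta_pos":[-150,-29,40],"angular":[0,0,0],"fingers":0},{"delta_pos":[-150,-29,100],"angular":[0,0,0],"fingers":0.5}]'
python3 - <<'E'
from h import *
snap("side","d4",(200,200,400,390),3.1)
E
```

```text
time_s: 7.22
eef_pos: [413.3, 80.5, 144.9]
ee_rot: [-0.0, 0.995, 0.095, -0.001]
force: [1.1, -0.1, 0.3]
grip_width: 0.199
grip_force: 0.0
```

View pics/d4.png

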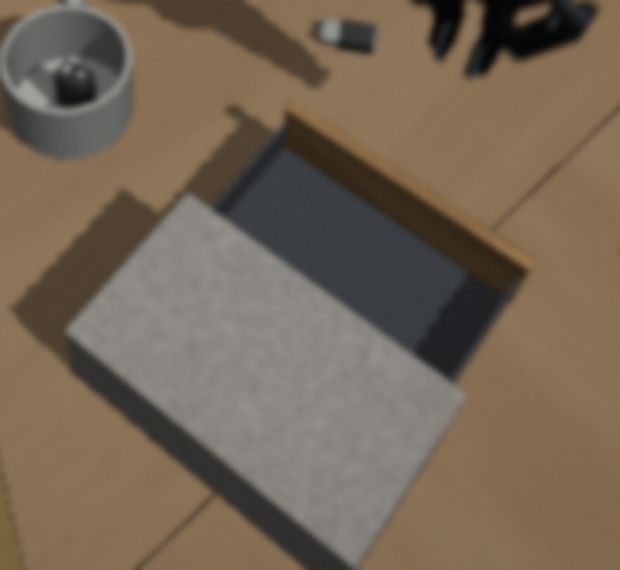

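The drawer is out. Next I move over the batteries and look with the wrist camera.

```bash
python3 -m jog '[{"delta_pos":[10,-20,50],"angular":[0,0,0],"fingers":0.5},{"delta_pos":[20,-70,90],"angular":[0,0,0],"fingers":0.5},{"delta_pos":[30,-125,130],"angular":[0,0,0],"fingers":0.5},{"delta_pos":[50,-180,150],"angular":[0,0,0],"fingers":0.5},{"delta_pos":[60,-235,150],"angular":[0,0,0],"fingers":0.5},{"delta_pos":[60,-240,150],"angular":[0,0,0],"fingers":0.5}]'
python3 - <<'E'
from h import *
snap("wrist","w1",None,1.5)
g=lambda u,v,z:ray("d4",200+u/3.1,200+v/3.1,z)
print("front outer top",g(288,105,61),g(530,268,61),"floor front",g(290,152,12),g(470,270,12), "rim",g(190,195,70),g(465,397,70))
for n in("w0","w1"):
    c=np.load(f"pics/{n}.npz"); print(n,(-c["R"].T@c["t"]).round(),c["R"].round(2).tolist(),c["fx"])
E
```

```text
time_s: 8.02
eef_pos: [475.1, -162.7, 294.1]
ee_rot: [0.0, 0.996, 0.093, 0.001]
force: [0.6, -0.2, -0.3]
grip_width: 0.503
grip_force: 0.0
front outer top [488.2   7.9  61. ] [459.9 193.9  61. ] floor front [490.5  17.9  12. ] [464.3 162.   12. ] rim [589.4  17.6  70. ] [557.7 219.6  70. ]
w0 [526.  68. 374.] [[1.0, -0.0, -0.0], [0.0, -0.96, 0.27], [-0.0, -0.27, -0.96]] 288.17778996215776
w1 [ 543. -150.  420.] [[0.19, -0.98, 0.0], [-0.95, -0.18, 0.27], [-0.26, -0.05, -0.96]] 288.17778996215776
```

View pics/w1.png

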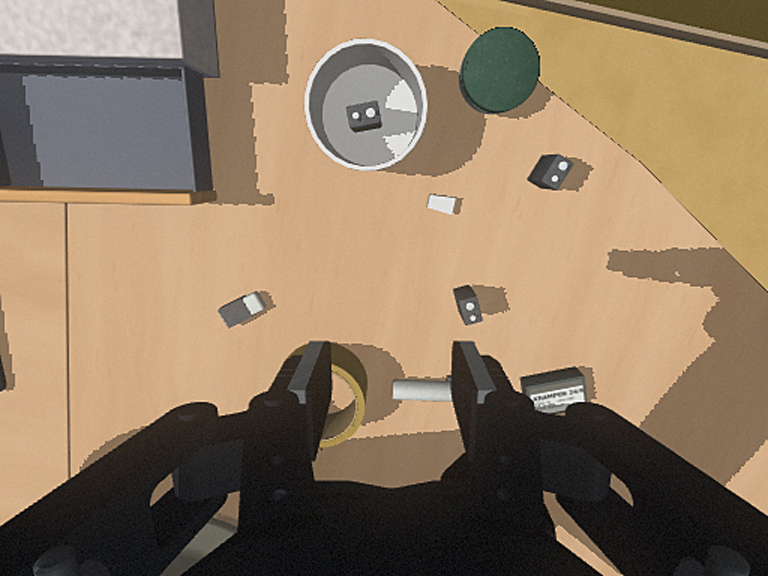

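The wrist view shows everything: pot battery top at (364,114), battery A terminals at (563,165)/(555,178), battery B at (469,306)/(472,319). One enlarged montage will give the exact yaw.

Run:
```python
from h import *
im=cv2.imread("pics/w1_raw.png"); R=lambda x,y:cv2.resize(im[y:y+40,x:x+40],None,fx=10,fy=10,interpolation=cv2.INTER_CUBIC)[:400,:]
a=[R(222,56),R(346,96)]; b=R(294,184)
m=np.hstack(a); cv2.imwrite("pics/m1.png",np.vstack([m[:,:],])) 
m=np.hstack([cv2.resize(i,(266,400)) if 0 else i[:, 60:326] for i in (a[0],a[1],b)]); cv2.imwrite("pics/m1.png",m)
g=lambda u,v,z:ray("w1",u/1.5,v/1.5,z)
P=lambda n,a,b,z:print(n,g(*a,z),g(*b,z),((g(*a,z)+g(*b,z))/2).round(),np.arctan2(*(g(*b,z)-g(*a,z))[[1,0]]).round(2))
P("pot",(355,116),(370,112),50);P("A",(563,165),(555,178),45);P("B",(469,306),(472,319),45)
print("rim",[g(*p,68) for p in((305,104),(428,104),(366,39),(366,170))])
```

```text
pot [ 576.4 -114.6   50. ] [ 581.6 -125.9   50. ] [ 579. -120.   50.] -1.14
A [ 571.4 -291.2   45. ] [ 560.  -287.6   45. ] [ 566. -289.   45.] 2.84
B [ 436.3 -242.8   45. ] [ 424.6 -248.5   45. ] [ 430. -246.   45.] -2.69
rim [array([576.2, -77.7,  68. ]), array([ 593.4, -169.2,   68. ]), array([ 628.1, -115.6,   68. ]), array([ 537.2, -131.3,   68. ])]
```

View pics/m1.png

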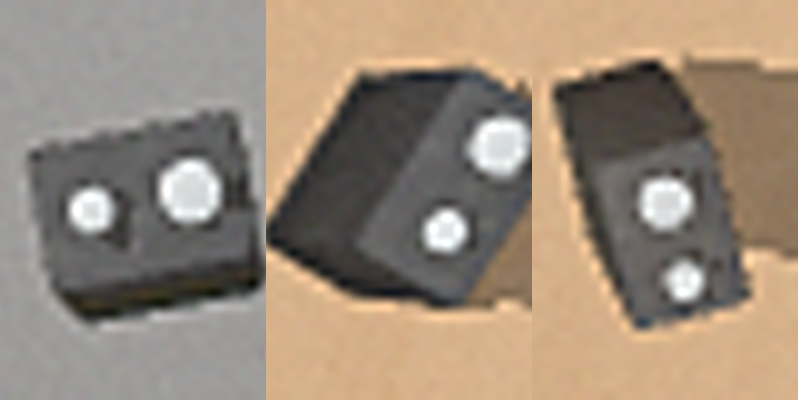

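Run:
```python
from h import *
def P(n,a,b,z):
    p,q=ray("w1",*a,z),ray("w1",*b,z); d=np.arctan2(*(q-p)[[1,0]]); t=-1.384
    o=[(d+np.pi/2-t+np.pi/2)%np.pi-np.pi/2]
    print(n,((p+q)/2).round(1),"long",d.round(2),"turn",np.round(o,2),"shift",((p+q)/2-ctrl.sense()["eef_pos"]).round())
P("A",(375.3,110.6),(369.9,119.2),45);P("B",(313.3,204.3),(315.2,212.1),45);P("pot",(237.2,77),(247,75),50)
print(ctrl.sense()["joints"].round(2),ctrl.sense()["eef_pos"])
```

```text
A [ 565.  -289.5   45. ] long 2.83 turn [-0.5] shift [  90. -128. -249.]
B [ 430.8 -246.4   45. ] long -2.68 turn [0.27] shift [ -44.  -85. -249.]
pot [ 579.1 -120.7   50. ] long -1.2 turn [-1.38] shift [ 104.   41. -244.]
[-0.56  0.23  1.49  0.    1.42  0.82] [ 474.80285272 -161.33767589  293.96084874]
```

```bash
python3 -m jog '[{"delta_pos":[-20,-45,-15],"angular":[0,0,0.14],"fingers":0.5},{"delta_pos":[-43,-86,-40],"angular":[0,0,0.27],"fingers":0.5},{"delta_pos":[-43.5,-86.5,-95],"angular":[0,0,0.27],"fingers":0.5},{"delta_pos":[-43.5,-86.5,-150],"angular":[0,0,0.27],"fingers":0.5},{"delta_pos":[-43.5,-86.5,-200],"angular":[0,0,0.27],"fingers":0.5},{"delta_pos":[-43.5,-86.5,-235],"angular":[0,0,0.27],"fingers":0.5},{"delta_pos":[-43.5,-86.5,-256],"angular":[0,0,0.27],"fingers":0.5},{"delta_pos":[-43.5,-86.5,-256],"angular":[0,0,0.27],"fingers":0.5}]'
python3 -m jog '[{"delta_pos":[0,0,0],"angular":[0,0,0],"fingers":0},{"delta_pos":[0,0,0],"angular":[0,0,0],"fingers":0},{"delta_pos":[0,0,0],"angular":[0,0,0],"fingers":0},{"delta_pos":[0,0,0],"angular":[0,0,0],"fingers":0}]' 50
```

```text
time_s: 9.07
eef_pos: [430.9, -244.5, 37.5]
ee_rot: [-0.001, 0.973, 0.229, -0.0]
force: [-0.2, -0.1, 0.2]
grip_width: 0.5
grip_force: 0.0
time_s: 9.57
eef_pos: [431.7, -246.1, 39.6]
ee_rot: [0.001, 0.974, 0.228, 0.001]
force: [0.8, 2.2, 6.3]
grip_width: 0.189
grip_force: 49.6
```

```bash
python3 -m jog '[{"delta_pos":[0,0,50],"angular":[0,0,0],"fingers":0},{"delta_pos":[10,20,95],"angular":[0,0,0],"fingers":0},{"delta_pos":[20,75,95],"angular":[0,0,-0.05],"fingers":0},{"delta_pos":[30,130,95],"angular":[0,0,-0.1],"fingers":0},{"delta_pos":[45,190,95],"angular":[0,0,-0.15],"fingers":0},{"delta_pos":[60,250,95],"angular":[0,0,-0.2],"fingers":0},{"delta_pos":[70,310,95],"angular":[0,0,-0.27],"fingers":0},{"delta_pos":[80,360,95],"angular":[0,0,-0.27],"fingers":0},{"delta_pos":[87,404,95],"angular":[0,0,-0.27],"fingers":0},{"delta_pos":[87,404,95],"angular":[0,0,-0.27],"fingers":0}]'
python3 - <<'E'
from h import *
snap("wrist","w2",None,1.5)
print(ctrl.sense()["grip_width"])
E
```

```text
time_s: 10.82
eef_pos: [517.9, 160.5, 133.7]
ee_rot: [-0.0, 0.995, 0.097, 0.0]
force: [0.4, -1.1, 0.6]
grip_width: 0.182
grip_force: 55.0
0.1868151343890544
```

View pics/w2.png

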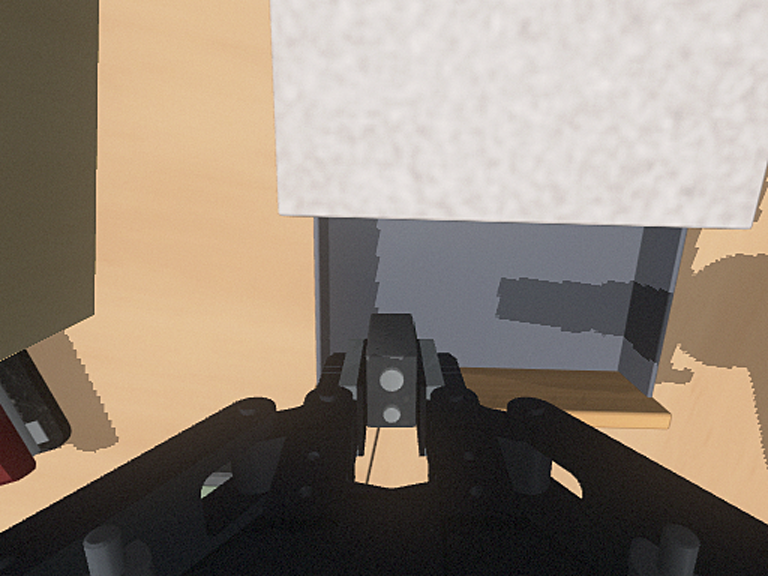

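The battery is held upright above the drawer. The front panel's outer top right corner is at (669,426), the inner floor line at row 370, and the rim corners at (279,214) and (752,227).

Run:
```python
from h import *
g=lambda u,v,z:ray("w2",u/1.5,v/1.5,z)
print("rim",g(279,214,70),g(752,227,70)); print("floor front line",g(470,369,12),g(620,371,12)); print("front top right outer",g(669,426,61),g(671,412,61)); print("left wall top back",g(316,218,45),"right",g(683,228,45))
print(proj("w2",[527,109,12]),ctrl.sense()["eef_pos"])
```

```text
rim [556.8 218.   70. ] [591.3  13.5  70. ]
floor front line [475.3 101.6  12. ] [492.2   8.7  12. ]
front top right outer [485.4   5.7  61. ] [493.5   7.6  61. ]
left wall top back [554.6 205.6  45. ] right [585.   25.9  45. ]
(np.float64(319.2), np.float64(192.7)) [517.81727368 159.04590652 133.57494154]
```

```bash
python3 -m jog '[{"delta_pos":[0,0,-40],"angular":[0,0,0],"fingers":0},{"delta_pos":[0,0,-65],"angular":[0,0,0],"fingers":0},{"delta_pos":[0,0,-76],"angular":[0,0,0],"fingers":0},{"delta_pos":[0,0,-82],"angular":[0,0,0],"fingers":0},{"delta_pos":[0,0,-82],"angular":[0,0,0],"fingers":0}]'
python3 -m jog '[{"delta_pos":[0,0,0],"angular":[0,0,0],"fingers":0.38},{"delta_pos":[0,0,0],"angular":[0,0,0],"fingers":0.38},{"delta_pos":[0,0,0],"angular":[0,0,0],"fingers":0.38},{"delta_pos":[0,0,25],"angular":[0,0,0],"fingers":0.38},{"delta_pos":[0,0,80],"angular":[0,0,0],"fingers":0.5}]'
```

```text
time_s: 11.5
eef_pos: [518.6, 157.8, 52.2]
ee_rot: [0.0, 0.995, 0.095, 0.001]
force: [0.1, -0.5, 0.0]
grip_width: 0.186
grip_force: 55.2
time_s: 12.12
eef_pos: [516.9, 157.9, 130.6]
ee_rot: [-0.0, 0.995, 0.095, -0.002]
force: [0.6, 0.3, 0.1]
grip_width: 0.5
grip_force: 0.0
```

```bash
python3 -m jog '[{"delta_pos":[5,-20,40],"angular":[0,0,-0.17],"fingers":0.38},{"delta_pos":[10,-60,40],"angular":[0,0,-0.35],"fingers":0.38},{"delta_pos":[20,-100,40],"angular":[0,0,-0.52],"fingers":0.38},{"delta_pos":[30,-140,40],"angular":[0,0,-0.7],"fingers":0.38},{"delta_pos":[40,-180,40],"angular":[0,0,-0.87],"fingers":0.38},{"delta_pos":[50,-220,40],"angular":[0,0,-1.05],"fingers":0.38},{"delta_pos":[58,-260,40],"angular":[0,0,-1.22],"fingers":0.38},{"delta_pos":[61,-279,20],"angular":[0,0,-1.38],"fingers":0.38},{"delta_pos":[61,-279,0],"angular":[0,0,-1.38],"fingers":0.38},{"delta_pos":[61,-279,0],"angular":[0,0,-1.38],"fingers":0.38}]'
python3 - <<'E'
from h import *
snap("wrist","w3",(120,150,392,354),2.9)
print(ctrl.sense()["eef_pos"],ctrl.sense()["joints"].round(2))
print("expected batt top centre px",proj("w3",[579.1,-120.7,47]),proj("w3",[583,-123,68]))
E
```

```text
time_s: 13.38
eef_pos: [578.3, -120.8, 130.1]
ee_rot: [0.0, 0.828, -0.56, -0.001]
force: [0.3, -0.1, 0.5]
grip_width: 0.382
grip_force: 0.0
[ 578.90228149 -120.78361675  131.30727839] [-0.4   0.57  1.44  0.    1.14  2.36]
expected batt top centre px (np.float64(260.7), np.float64(203.4)) (np.float64(256.8), np.float64(207.9))
```

View pics/w3.png

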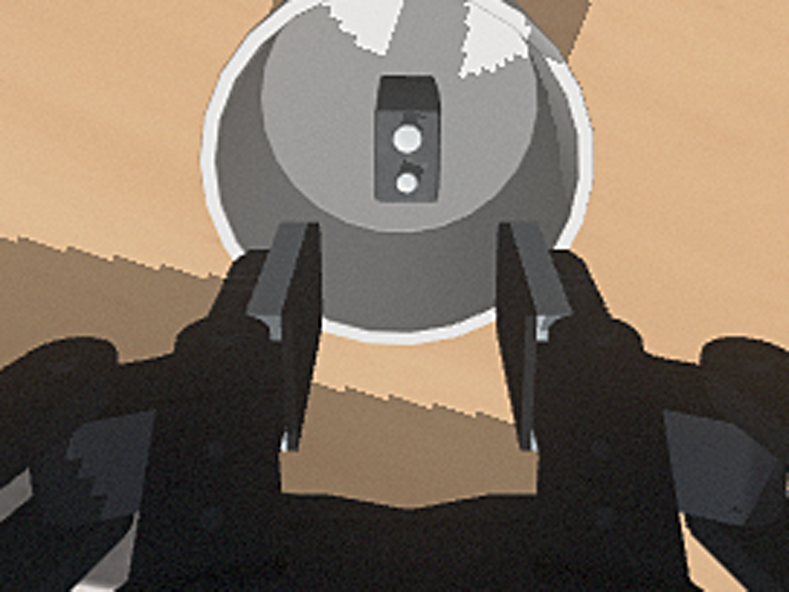

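The battery is centred at (407,155), between the jaws and aligned. I'll descend into the pot and grip it.

```bash
python3 -m jog '[{"delta_pos":[0,0,-30],"angular":[0,0,0],"fingers":0.38},{"delta_pos":[0,0,-55],"angular":[0,0,0],"fingers":0.38},{"delta_pos":[0,0,-70],"angular":[0,0,0],"fingers":0.38},{"delta_pos":[0,0,-80],"angular":[0,0,0],"fingers":0.38},{"delta_pos":[0,0,-87],"angular":[0,0,0],"fingers":0.38},{"delta_pos":[0,0,-87],"angular":[0,0,0],"fingers":0.38}]'
python3 -m jog '[{"delta_pos":[0,0,0],"angular":[0,0,0],"fingers":0},{"delta_pos":[0,0,0],"angular":[0,0,0],"fingers":0},{"delta_pos":[0,0,0],"angular":[0,0,0],"fingers":0},{"delta_pos":[0,0,0],"angular":[0,0,0],"fingers":0}]' 50
```

```text
time_s: 14.18
eef_pos: [579.1, -120.9, 44.3]
ee_rot: [0.0, 0.828, -0.56, 0.0]
force: [0.1, 0.2, 0.7]
grip_width: 0.381
grip_force: 0.0
time_s: 14.68
eef_pos: [579.4, -121.1, 45.0]
ee_rot: [-0.0, 0.828, -0.56, 0.001]
force: [-0.8, -0.0, 5.1]
grip_width: 0.184
grip_force: 49.7
```

```bash
python3 -m jog '[{"delta_pos":[0,0,30],"angular":[0,0,0],"fingers":0},{"delta_pos":[0,0,75],"angular":[0,0,0],"fingers":0},{"delta_pos":[-3,10,100],"angular":[0,0,0.17],"fingers":0},{"delta_pos":[-12,50,105],"angular":[0,0,0.35],"fingers":0},{"delta_pos":[-20,90,105],"angular":[0,0,0.52],"fingers":0},{"delta_pos":[-30,130,105],"angular":[0,0,0.7],"fingers":0},{"delta_pos":[-40,165,105],"angular":[0,0,0.87],"fingers":0},{"delta_pos":[-48,200,105],"angular":[0,0,1.05],"fingers":0},{"delta_pos":[-55,231,105],"angular":[0,0,1.22],"fingers":0},{"delta_pos":[-55,231,105],"angular":[0,0,1.38],"fingers":0}]'
python3 -m jog '[{"delta_pos":[0,0,-45],"angular":[0,0,0],"fingers":0},{"delta_pos":[0,0,-75],"angular":[0,0,0],"fingers":0},{"delta_pos":[0,0,-80],"angular":[0,0,0],"fingers":0},{"delta_pos":[0,0,-80],"angular":[0,0,0],"fingers":0}]'
```

```text
time_s: 15.92
eef_pos: [523.1, 112.0, 149.0]
ee_rot: [-0.0, 0.995, 0.099, -0.0]
force: [0.4, -0.4, -0.7]
grip_width: 0.187
grip_force: 49.0
time_s: 16.42
eef_pos: [524.3, 110.1, 70.0]
ee_rot: [0.0, 0.995, 0.095, 0.0]
force: [0.8, -0.1, -0.0]
grip_width: 0.188
grip_force: 49.0
```

```bash
python3 -m jog '[{"delta_pos":[0,0,-10],"angular":[0,0,0],"fingers":0},{"delta_pos":[0,0,-17],"angular":[0,0,0],"fingers":0},{"delta_pos":[0,0,-17],"angular":[0,0,0],"fingers":0}]'
python3 -m jog '[{"delta_pos":[0,0,0],"angular":[0,0,0],"fingers":0.38},{"delta_pos":[0,0,0],"angular":[0,0,0],"fingers":0.38},{"delta_pos":[0,0,0],"angular":[0,0,0],"fingers":0.38},{"delta_pos":[0,0,25],"angular":[0,0,0],"fingers":0.38},{"delta_pos":[0,0,80],"angular":[0,0,0],"fingers":0.5},{"delta_pos":[0,-60,120],"angular":[0,0,0],"fingers":0.5},{"delta_pos":[0,-120,160],"angular":[0,0,0],"fingers":0.5},{"delta_pos":[-10,-180,200],"angular":[0,0,0],"fingers":0.5},{"delta_pos":[-20,-240,240],"angular":[0,0,0],"fingers":0.5},{"delta_pos":[-50,-269,242],"angular":[0,0,0],"fingers":0.5}]'
python3 - <<'E'
from h import *
snap("wrist","w4",None,1.5)
print(ctrl.sense()["eef_pos"])
E
```

```text
time_s: 16.8
eef_pos: [524.1, 110.1, 52.2]
ee_rot: [0.0, 0.995, 0.095, 0.0]
force: [-0.9, -0.3, -0.8]
grip_width: 0.19
grip_force: 49.0
time_s: 18.05
eef_pos: [479.7, -150.5, 291.9]
ee_rot: [0.001, 0.995, 0.095, 0.001]
force: [1.2, -0.8, -0.9]
grip_width: 0.5
grip_force: 0.0
[ 477.25547111 -155.60615079  293.84883506]
```

View pics/w4.png

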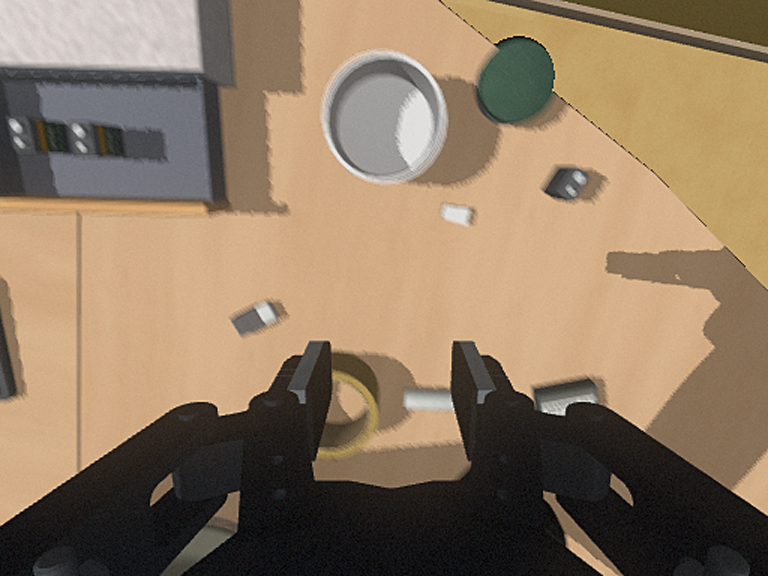

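Both placed batteries stand in the drawer at (20,130) and (85,137), and the pot is empty and upright. Battery A is at about (568,183), and I'm checking whether it has moved.

```bash
python3 -m jog '[{"delta_pos":[0,0,0],"angular":[0,0,0],"fingers":0.5},{"delta_pos":[0,0,0],"angular":[0,0,0],"fingers":0.5},{"delta_pos":[0,0,0],"angular":[0,0,0],"fingers":0.5}]'
python3 - <<'E'
from h import *
snap("wrist","w5")
p=proj("w5",[565,-289.5,45]);print("expected",p)
im=cv2.imread("pics/w5_raw.png"); x,y=int(p[0])-40,int(p[1])-40; c=im[y:y+80,x:x+80].astype(int)
m=((c.min(2)>185)&(c.max(2)-c.min(2)<25)).astype(np.uint8)
n,l,s,ce=cv2.connectedComponentsWithStats(m)
t=[]
for k in range(1,n):print(s[k,4],(ce[k]+[x,y]).round(1),ray("w5",*(ce[k]+[x,y]),45))
print(ctrl.sense()["eef_pos"])
E
```

```text
time_s: 18.48
eef_pos: [480.1, -147.6, 289.8]
ee_rot: [-0.0, 0.995, 0.096, -0.0]
force: [0.1, -0.5, 0.3]
grip_width: 0.5
grip_force: 0.0
expected (np.float64(385.0), np.float64(121.8))
24 [387.5 117. ] [ 571.1 -290.8   45. ]
13 [381.6 125.4] [ 559.9 -286.7   45. ]
[ 480.1165116  -147.7156841   289.91674922]
```

```bash
python3 -m jog '[{"delta_pos":[25,-45,0],"angular":[0,0,-0.17],"fingers":0.5},{"delta_pos":[50,-90,-30],"angular":[0,0,-0.34],"fingers":0.5},{"delta_pos":[80,-130,-60],"angular":[0,0,-0.5],"fingers":0.5},{"delta_pos":[85,-141,-115],"angular":[0,0,-0.5],"fingers":0.5},{"delta_pos":[85,-141,-170],"angular":[0,0,-0.5],"fingers":0.5},{"delta_pos":[85,-141,-215],"angular":[0,0,-0.5],"fingers":0.5},{"delta_pos":[85,-141,-240],"angular":[0,0,-0.5],"fingers":0.5},{"delta_pos":[85,-141,-251],"angular":[0,0,-0.5],"fingers":0.5},{"delta_pos":[85,-141,-251],"angular":[0,0,-0.5],"fingers":0.5}]'
python3 -m jog '[{"delta_pos":[0,0,0],"angular":[0,0,0],"fingers":0},{"delta_pos":[0,0,0],"angular":[0,0,0],"fingers":0},{"delta_pos":[0,0,0],"angular":[0,0,0],"fingers":0},{"delta_pos":[0,0,0],"angular":[0,0,0],"fingers":0}]' 50
```

```text
time_s: 19.65
eef_pos: [565.0, -289.3, 39.2]
ee_rot: [-0.0, 0.988, -0.154, -0.0]
force: [0.2, 0.8, 0.5]
grip_width: 0.5
grip_force: 0.0
time_s: 20.15
eef_pos: [565.5, -290.1, 40.8]
ee_rot: [0.001, 0.988, -0.154, 0.001]
force: [1.0, 0.4, 6.6]
grip_width: 0.188
grip_force: 49.5
```

```bash
python3 -m jog '[{"delta_pos":[0,0,50],"angular":[0,0,0],"fingers":0},{"delta_pos":[-10,20,100],"angular":[0,0,0],"fingers":0},{"delta_pos":[-30,75,110],"angular":[0,0,0.1],"fingers":0},{"delta_pos":[-45,130,110],"angular":[0,0,0.2],"fingers":0},{"delta_pos":[-55,185,110],"angular":[0,0,0.3],"fingers":0},{"delta_pos":[-50,240,110],"angular":[0,0,0.4],"fingers":0},{"delta_pos":[-40,295,110],"angular":[0,0,0.5],"fingers":0},{"delta_pos":[-33,335,110],"angular":[0,0,0.5],"fingers":0},{"delta_pos":[-33,350,105],"angular":[0,0,0.5],"fingers":0},{"delta_pos":[-33,350,95],"angular":[0,0,0.5],"fingers":0}]'
python3 -m jog '[{"delta_pos":[0,0,0],"angular":[0,0,0],"fingers":0},{"delta_pos":[0,0,-40],"angular":[0,0,0],"fingers":0},{"delta_pos":[0,0,-70],"angular":[0,0,0],"fingers":0},{"delta_pos":[0,0,-82],"angular":[0,0,0],"fingers":0},{"delta_pos":[0,0,-82],"angular":[0,0,0],"fingers":0}]'
```

```text
time_s: 21.4
eef_pos: [531.7, 60.4, 134.0]
ee_rot: [0.0, 0.995, 0.096, 0.0]
force: [0.2, 0.8, -0.0]
grip_width: 0.185
grip_force: 49.0
time_s: 22.02
eef_pos: [532.8, 59.4, 53.3]
ee_rot: [0.0, 0.996, 0.095, 0.001]
force: [-0.9, 1.1, -0.8]
grip_width: 0.188
grip_force: 49.0
```

```bash
python3 -m jog '[{"delta_pos":[0,0,0],"angular":[0,0,0],"fingers":0.38},{"delta_pos":[0,0,0],"angular":[0,0,0],"fingers":0.38},{"delta_pos":[0,0,0],"angular":[0,0,0],"fingers":0.38},{"delta_pos":[0,0,30],"angular":[0,0,0],"fingers":0.38},{"delta_pos":[0,0,85],"angular":[0,0,0],"fingers":0.38},{"delta_pos":[-50,10,110],"angular":[0,0,0],"fingers":0},{"delta_pos":[-105,25,110],"angular":[0,0,0],"fingers":0},{"delta_pos":[-115,26,110],"angular":[0,0,0],"fingers":0},{"delta_pos":[-115,26,110],"angular":[0,0,0],"fingers":0}]'
python3 - <<'E'
from h import *
snap("side","d5"); snap("wrist","w6")
a=cv2.imread("pics/d5_raw.png")[190:390,180:400]; b=cv2.imread("pics/w6_raw.png")
cv2.imwrite("pics/m2.png",np.hstack([cv2.resize(a,(396,360),interpolation=cv2.INTER_CUBIC),cv2.resize(b,(404,303))[:303]]) if 0 else np.hstack([cv2.resize(a,(418,380),interpolation=cv2.INTER_CUBIC),cv2.resize(b[:,60:444],(380,380))]))
print(ctrl.sense()["eef_pos"])
E
```

```text
time_s: 23.15
eef_pos: [417.1, 86.3, 162.7]
ee_rot: [0.0, 0.995, 0.095, 0.001]
force: [-0.2, -0.2, -0.2]
grip_width: -0.001
grip_force: 0.0
[417.91065713  85.99482493 162.467238  ]
```

View pics/m2.png

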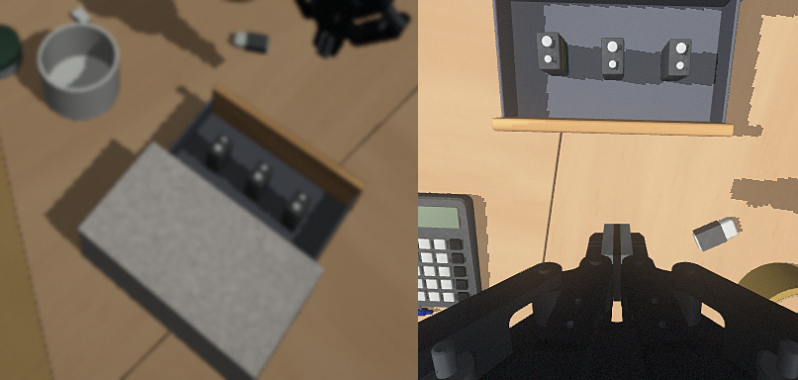

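All three batteries stand side by side in the drawer and the pot is upright. Now I push the drawer shut.

```bash
python3 -m jog '[{"delta_pos":[0,-2,-50],"angular":[0,0,0],"fingers":0},{"delta_pos":[0,-2,-100],"angular":[0,0,0],"fingers":0},{"delta_pos":[0,-2,-118],"angular":[0,0,0],"fingers":0},{"delta_pos":[10,0,-118],"angular":[0,0,0],"fingers":0},{"delta_pos":[20,2,-118],"angular":[0,0,0],"fingers":0},{"delta_pos":[30,3,-118],"angular":[0,0,0],"fingers":0},{"delta_pos":[37,5,-118],"angular":[0,0,0],"fingers":0},{"delta_pos":[43,6,-118],"angular":[0,0,0],"fingers":0},{"delta_pos":[49,7,-118],"angular":[0,0,0],"fingers":0},{"delta_pos":[55,8,-118],"angular":[0,0,0],"fingers":0}]'
python3 -m jog '[{"delta_pos":[6,1,0],"angular":[0,0,0],"fingers":0},{"delta_pos":[12,2,0],"angular":[0,0,0],"fingers":0},{"delta_pos":[18,3,0],"angular":[0,0,0],"fingers":0},{"delta_pos":[24,4,0],"angular":[0,0,0],"fingers":0},{"delta_pos":[30,5,0],"angular":[0,0,0],"fingers":0},{"delta_pos":[36,6.3,0],"angular":[0,0,0],"fingers":0},{"delta_pos":[42,7.5,0],"angular":[0,0,0],"fingers":0},{"delta_pos":[48,8.5,0],"angular":[0,0,0],"fingers":0},{"delta_pos":[54,9.5,0],"angular":[0,0,0],"fingers":0},{"delta_pos":[60,10.5,0],"angular":[0,0,0],"fingers":0}]'
```

```text
time_s: 24.5
eef_pos: [471.9, 94.4, 44.4]
ee_rot: [-0.0, 0.995, 0.095, -0.0]
force: [-3.8, -0.7, 4.0]
grip_width: -0.001
grip_force: 1.8
time_s: 25.75
eef_pos: [532.2, 104.6, 44.3]
ee_rot: [0.0, 0.995, 0.095, -0.0]
force: [-4.4, -3.3, 2.0]
grip_width: -0.003
grip_force: 2.3
```

```bash
python3 -m jog '[{"delta_pos":[5,1,0],"angular":[0,0,0],"fingers":0},{"delta_pos":[10,2,0],"angular":[0,0,0],"fingers":0},{"delta_pos":[15,3,0],"angular":[0,0,0],"fingers":0},{"delta_pos":[20,4,0],"angular":[0,0,0],"fingers":0},{"delta_pos":[24,4.5,0],"angular":[0,0,0],"fingers":0},{"delta_pos":[27,5,0],"angular":[0,0,0],"fingers":0},{"delta_pos":[29,5.5,0],"angular":[0,0,0],"fingers":0}]'
python3 -m jog '[{"delta_pos":[1,0.2,0],"angular":[0,0,0],"fingers":0},{"delta_pos":[2,0.4,0],"angular":[0,0,0],"fingers":0}]'
```

```text
time_s: 26.62
eef_pos: [559.0, 109.6, 44.1]
ee_rot: [0.0, 0.995, 0.095, -0.003]
force: [-21.8, -10.1, 16.4]
grip_width: -0.001
grip_force: 11.9
time_s: 26.88
eef_pos: [559.1, 109.7, 44.1]
ee_rot: [0.001, 0.995, 0.096, -0.006]
force: [-30.4, -12.6, 22.6]
grip_width: -0.001
grip_force: 16.5
```

```bash
python3 -m jog '[{"delta_pos":[-6,-1,0],"angular":[0,0,0],"fingers":0},{"delta_pos":[-14,-3,0],"angular":[0,0,0],"fingers":0},{"delta_pos":[-30,-6,0],"angular":[0,0,0],"fingers":0},{"delta_pos":[-60,-12,0],"angular":[0,0,0],"fingers":0},{"delta_pos":[-110,-20,0],"angular":[0,0,0],"fingers":0},{"delta_pos":[-150,-28,40],"angular":[0,0,0],"fingers":0},{"delta_pos":[-150,-28,90],"angular":[0,0,0],"fingers":0},{"delta_pos":[-150,-28,100],"angular":[0,0,0],"fingers":0}]'
python3 - <<'E'
from h import *
snap("side","d6",(180,190,400,390),2.8)
E
```

```text
time_s: 27.88
eef_pos: [414.5, 82.7, 147.2]
ee_rot: [0.0, 0.995, 0.095, 0.004]
force: [0.3, -0.7, -0.5]
grip_width: -0.001
grip_force: 0.0
```

View pics/d6.png

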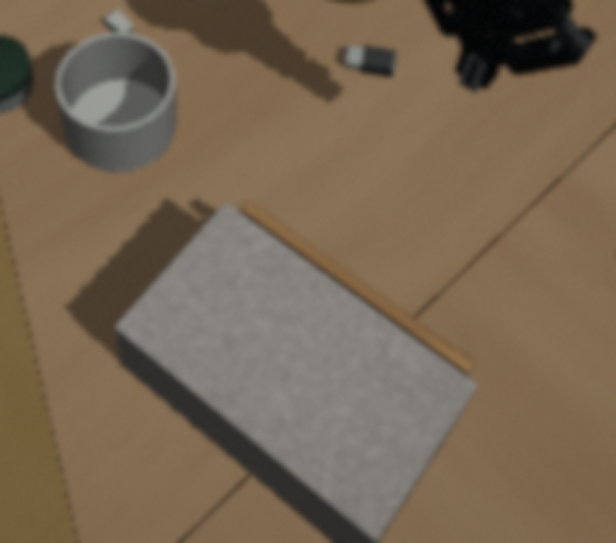

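The drawer is latched shut: the front strip from (240,205) to (470,370) looks as it did at the start. The pot is upright and empty, so I'm handing in.

```bash
python3 -c "
from rig import ctrl;print(ctrl.finish_job())"
```

```text
the job is handed in; nothing more can be done
None
```

I put all three batteries (two from the desk, one from the pot) in the drawer standing side by side rather than lying flat, latched it shut with the pot still upright, and handed the job in; no verdict was returned.

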